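# Level the round table of a contact-angle meter by feel

### The arm

A 6-joint arm with a two-finger parallel gripper is mounted at the origin on the work surface. World frame = base frame: x ahead of the robot, y to its left, z up, the work surface at z = 0. Lengths are in mm, angles in degrees, forces in N, time in s.
With the tool pointing down it reaches from about 200 to 875 mm from the base axis. Payload 3.4 kg.
Tool frame: the origin (TCP) lies between the finger pads; the fingertips stand 11 mm ahead of it and the grasp point (between the pads) lies 8 mm behind it; z points along the fingers, x is the direction in which the jaws open and shut, and the axes are right-handed (so a half turn about z gives the same grasp; the last joint's range is limited). The gripper opens to 94 mm and grips with 3 to 60 N. Pads are 16 mm wide; open, the fingers measure 119 mm over their backs; the gripper's body (75 mm by 177 mm) begins 78 mm behind the grasp point.
Start: joints at [66.864, 15.808, 86.224, -0, 77.962, -6.933], TCP at [160.468, 552.191, 216.493] pointing down, gripper open.
Joint ranges: [-165.64, 165.64], [-43.16, 119.46], [12.63, 154.43], [-67.54, 247.53], [6.08, 155.33], [-154.97, 154.97]. Speed limits (degrees/s): [147.25, 147.25, 180, 180, 180, 180].

### API

Orientations are given as [roll, pitch, yaw] about the fixed x, y, z axes, in that order (R = Rz(yaw) Ry(pitch) Rx(roll)).
In Python, from workcell import r, optics, sign_off gives the robot as it stands.
- The arm moves only by the shell command python3 -m inch 'ROWS' [FORCE]. ROWS is JSON, a list that holds one entry, the list of rows, each a list of 7 numbers: the shift along the tool's x, y, z in cm, then the turn, a rotation vector about the tool's x, y, z in rad, then the opening, from 0 (shut) to 1 (fully open). In form: [[[dx, dy, dz, rx, ry, rz, hand], ...]]. A call has 1 to 10 rows; each row shifts and turns the commanded pose from where the row before left it, along the tool's axes as they then stand; what a row does not reach is not made up. A row lasts 1/10 s, in which the tool goes at most 50 mm and 8.59 degrees, less where a joint would pass 70% of its speed; a pose out of reach is approached as far as the arm can. A call is refused whole if a number of a shift passes 5 or a number of a turn 0.15, either way. A call with a gripper value outside its range is refused whole. The fingers move at their own pace and stop on an object; FORCE is the grip in N (left out, the last holds). Time passes only in rows, so rows that do not move let the fingers close. It gives the time, the measured TCP pose, the force and the opening at its end, in the units of the state.
- r.read_state(): the state, without advancing time (a new reading comes with each control period).
- optics.grab_frame(name): name is "scene" or "side" or "wrist"; returns a dict with "img" (480x640x3 uint8, red, green, blue), "K" (3x3 intrinsics, pixels), "R" (3x3) and "t" (3): a world point X has camera coordinates R X + t. Camera axes: x right, y down, z forward; pixel columns grow to the right and rows downward; lengths in mm; the calibration is good to about 2 mm. A picture is of the moment at which its call begins. There is no depth.
- sign_off(): hands the job in, once; it reports no verdict.
The state is a dict: "t": time; "joint_pos": joint angles; "joint_vel": joint speeds; "effort": joint torques, N m; "position": TCP position; "tool_rot": TCP orientation; "force": force on the tool from outside, world axes, zero at the start; "moment": the same for the moment, N m; "gripper_width": opening from 0.0 (shut) to 1.0 (fully open).
Only numpy, scipy, OpenCV 4.12 (cv2) and the standard library are available. Lean on these libraries where they do the work, as an engineer would, in place of code of your own. Each camera call takes 0.05 s, during which the arm holds its last target.

### The job

The small round table of the contact-angle meter has been knocked out of level on its ball head. Take the ball-tipped probe from the tool block and touch its tip on the table's face near the rim beside each of the three drip-tray screws, clockwise from the front one, to find which side stands high; then press the high side down slowly with the tip, never harder than 20 N, until the face is level, and put the probe back in its hole. Touch the table with the probe only, and leave the meter's optics and everything else on the bench unknocked.

Things in the scene. Friction and masses are not known exactly. Their poses are not given: they have to be found in the camera images.
- meter: contact-angle meter, fixed on the bench: grey base 150 mm (its x) by 440 mm (its y), optical rail along y; origin on the bench under the centre of the base, y along the rail, x away from the robot. Camera at -y, back light and dosing column at +y; in the middle (x = y = 0) the lift with a round steel drip tray, radius 68 mm, rim 93 mm high, and over it the round table (see axis and collar).
- axis (a point): point on the lift's vertical axis on the tray's floor, 89 mm above the bench; axes as the meter's. Above it a ball head carries the round table: a plain flat steel disc, radius 45 mm, 7 mm thick, its face 18 mm above the ball's centre, about which it tilts. Neither its height nor its tilt is measured: the middle of the face is 29 to 53 mm above this point, different each time.
- collar (a point): middle of the lift's collar, on the axis, 76 mm above the bench. The table above leans 2.8 to 5.2 degrees in any direction (highest rim point 4.4 to 8.2 mm above the lowest). The greased ball stays as left: pressed at the rim it gives at about 0.8 N, plus 0.9 N per mm/s of downward speed (5 N at 5 mm/s); the other side rises as much. It leans at most 9 degrees. Level means within 1 degree.
- camera (a point): middle of the top of the meter's camera, 159 mm above the bench; body and lens, 60 mm wide, cover y = -215 to -90 mm of the meter
- back_light (a point): middle of the top of the meter's back light, 166 mm above the bench; it covers y = +158 to +208 mm of the meter, 76 mm wide in x
- column_top (a point): top of the meter's dosing column (at x = +55, y = +120 mm of the meter), 230 mm above the bench; its syringe bracket is swung away to y = +112 to +208 mm, x = +46 to +70 mm, the syringe's top 242 mm above the bench
- screw_front (a point): round head (9 mm wide, top 93 mm above the bench) of the drip-tray screw on the robot's side of the lift (-x of the meter), 58 mm from the axis, in plan just outside the table's rim. To check the table here, touch it near the rim on the line from the axis to the screw (tip within 30 mm of the screw seen from above).
- screw_left (a point): same, the next screw clockwise seen from above: 58 mm from the axis, 60 degrees to the left (+y) of the meter's +x direction.
- screw_right (a point): same, the third screw: 58 mm from the axis, 60 degrees to the right (-y) of the meter's +x direction.
- probe: ball-tipped steel probe, 137 mm long, about 90 g, loose, upright in the middle bore of the tool block; origin at the bottom of its ball tip, z up along it. Ball 8 mm wide, stem 6 mm, a flange 22 mm wide and 5 mm thick at 72 to 77 mm, which rests on the block's top, then a round aluminium handle 14 mm wide at 77 to 137 mm.
- probe_tip (a point): bottom point of the probe's ball tip (the same point as the probe's origin)
- probe_handle (a point): middle of the probe's handle, 107 mm above its tip, where to grip it; in the block it is 117 mm above the bench
- tool_block: fixed plastic block 60 mm (x) by 130 mm (y) by 82 mm high with a row of three 12 mm wide bores along y, 44 mm apart and 78 mm deep; origin under its centre. The probe stands in the middle bore, a steel spatula in the bore at +y, a white pestle in the bore at -y; these two reach at most 30 to 42 mm above the block's top.
- probe_hole (a point): centre of the mouth of the middle bore, in the block's top face, 82 mm above the bench. When the probe is back, its flange rests on the block and its tip is 72 mm below this point.
- spatula: bystander: steel spatula 108 mm long standing in the outer bore of the tool block; origin at its lower end
- pestle: bystander: white plastic pestle 96 mm long standing in the other outer bore; origin at its lower end
- flask_amber: bystander: amber volumetric flask, 146 mm high, 54 mm wide; origin under its base
- flask_small: bystander: small amber volumetric flask, 126 mm high, 42 mm wide; origin under its base
- flask_clear: bystander: clear volumetric flask, 176 mm high, 68 mm wide; origin under its base
- reagent_bottle: bystander: clear reagent bottle, 150 mm high, 72 mm wide; origin under its base
- jar: bystander: jar with white lid, 60 mm high, 56 mm wide; origin under its base
- petri_dish: bystander: closed petri dish, 96 mm wide, 16 mm high; origin under its base
Mind the look-alikes: they are no part of the job. Leave any orange look-alike of the probe alone. What is shaped like the tool_block but yellow is not meant.

How it is judged (in metres and radians):
On the way, in this order (a step that is already met when the one before it is completed fails the run):
1. the probe is lifted out of its hole (z of probe_tip in the frame of probe_hole above 0.005 m), for 0.1 s.
2. the probe touches the face beside the front screw (contact force between probe and round_table_c0 above 0.3 N and horizontal distance between probe_tip and screw_front below 0.03 m), for 0.05 s.
3. then beside the next screw clockwise (left) (contact force between probe and round_table_c0 above 0.3 N and horizontal distance between probe_tip and screw_left below 0.03 m), for 0.05 s.
4. then beside the third screw (right) (contact force between probe and round_table_c0 above 0.3 N and horizontal distance between probe_tip and screw_right below 0.03 m), for 0.05 s.
At the end, for the whole second after the job is handed in: the face of the round table is level within 1 degree (0.018 rad), and the probe stands at rest in the middle bore of the tool block, down on its flange (tip at least 68 mm below the bore's mouth and within 6 mm of its centre, upright within 0.08 rad), let go (angle between round_table_c0's own z axis and vertical below 0.018 rad and horizontal distance between probe_tip and probe_hole below 0.006 m and z of probe_tip in the frame of probe_hole below -0.068 m and angle between probe's own z axis and vertical below 0.08 rad and linear speed of probe below 0.02 m/s); the robot touches nothing.
It fails at once if the probe presses the round table with over 20 N (contact force between probe and round_table_c0 above 20 N).
It fails at once if the round table is pushed with the gripper or arm instead of the probe (contact force between any of the fingers, the arm and round_table_c0 above 1 N).
It fails at once if the meter's optics, column or tray are knocked (over 10 N) (contact force between any of the fingers, the arm, probe and meter above 10 N).
It fails at once if another thing on the bench is shifted by over 25 mm (distance of any of spatula, pestle, flask_amber, flask_small, flask_clear, reagent_bottle, jar, petri_dish from where it was at the start of the episode above 0.025 m).
It also fails if it takes over 72 s, if anything falls off the work surface, if the arm or the gripper's body presses on something with over 40 N, if the wrist force passes 120 N, or if a joint passes its speed limit or range.

## Working session

There is one attempt and no reset: what is moved stays moved. The work goes in short steps, Python scripts to look and compute and a shell command to move; the robot and the scene stay as the last step left them, time stands still between calls to the robot, and variables do not carry over. Pictures are saved under pics/ and viewed, and the job is handed in when it is done.

```bash
ls; mkdir -p pics
python3 - <<'E'
from workcell import r, optics
import cv2,json,numpy as np
s=r.read_state(); print(s)
for n in ["scene","side","wrist"]:
    f=optics.grab_frame(n); cv2.imwrite(f"pics/{n}0.png",f["img"][:,:,::-1])
    print(n,np.round(f["K"],1).tolist(),np.round(f["R"],4).tolist(),np.round(f["t"],1).tolist())
    np.savez(f"pics/{n}0.npz",**{k:np.array(f[k]) for k in f})
E
```

```text
pics
{'t': 0.0, 'joint_pos': array([ 6.68617758e+01,  1.58467963e+01,  8.62944275e+01, -1.38805037e-03,
        7.79620181e+01, -6.93262563e+00]), 'joint_vel': array([ 0.00746155, -0.0050743 ,  0.00604617, -0.03101936,  0.03157109,
       -0.01389098]), 'effort': array([-2.10095350e-04, -4.04584336e+01, -2.37233448e+01,  7.00630154e-02,
        3.45323863e-02, -1.70644812e-04]), 'position': array([160.268448  , 551.64020916, 215.61846516]), 'tool_rot': array([-1.79988886e+02,  1.02650892e-01,  7.37947021e+01]), 'force': array([-0.64039484, -0.47664454,  0.15195936]), 'moment': array([ 0.01801362, -0.04159121,  0.01450184]), 'gripper_width': 1.003623759743136}
scene [[511.3, 0.0, 315.9], [0.0, 511.3, 240.8], [0.0, 0.0, 1.0]] [[0.7174, 0.6963, -0.0233], [0.3677, -0.4069, -0.8362], [-0.5917, 0.5913, -0.5479]] [-358.2, -96.6, 1814.3]
side [[530.6, 0.0, 322.8], [0.0, 530.6, 246.8], [0.0, 0.0, 1.0]] [[-0.9054, -0.4246, 0.0041], [-0.2316, 0.4859, -0.8428], [0.3559, -0.764, -0.5383]] [488.4, 289.8, 1056.3]
wrist [[388.7, 0.0, 317.8], [0.0, 388.7, 249.8], [0.0, 0.0, 1.0]] [[0.2786, 0.9604, -0.0017], [0.9241, -0.2676, 0.273], [0.2617, -0.0776, -0.962]] [-574.1, -28.5, 393.0]
```

View pics/scene0.png

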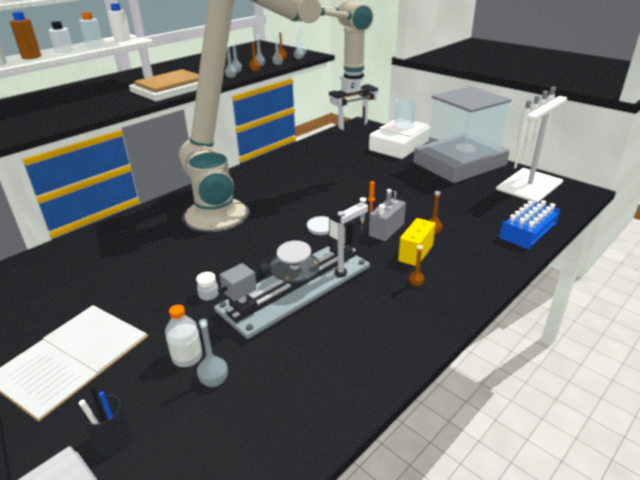

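View pics/side0.png

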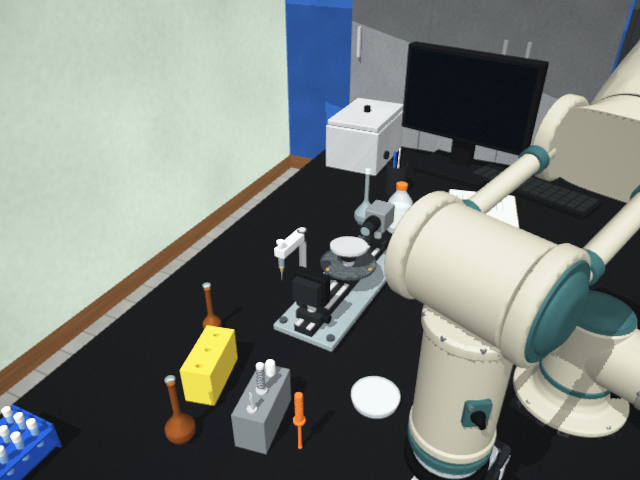

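View pics/wrist0.png

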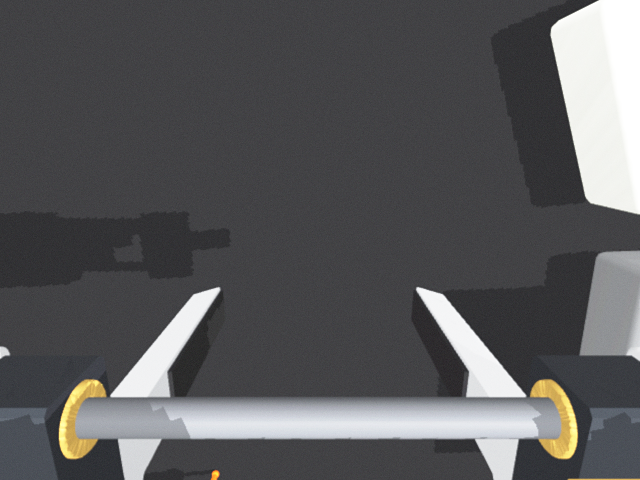

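Run:
```python
import cv2
a=cv2.imread("pics/scene0.png"); b=cv2.imread("pics/side0.png")
cv2.imwrite("pics/c1.png",cv2.resize(a[180:340,200:400],None,fx=4,fy=3.75,interpolation=cv2.INTER_CUBIC)[:600])
cv2.imwrite("pics/c2.png",cv2.resize(b[320:470,160:340],None,fx=4,fy=4,interpolation=cv2.INTER_CUBIC))
cv2.imwrite("pics/c3.png",cv2.resize(b[180:360,250:420],None,fx=3.3,fy=3.3,interpolation=cv2.INTER_CUBIC))
```

```text
(no output)
```

View pics/c1.png

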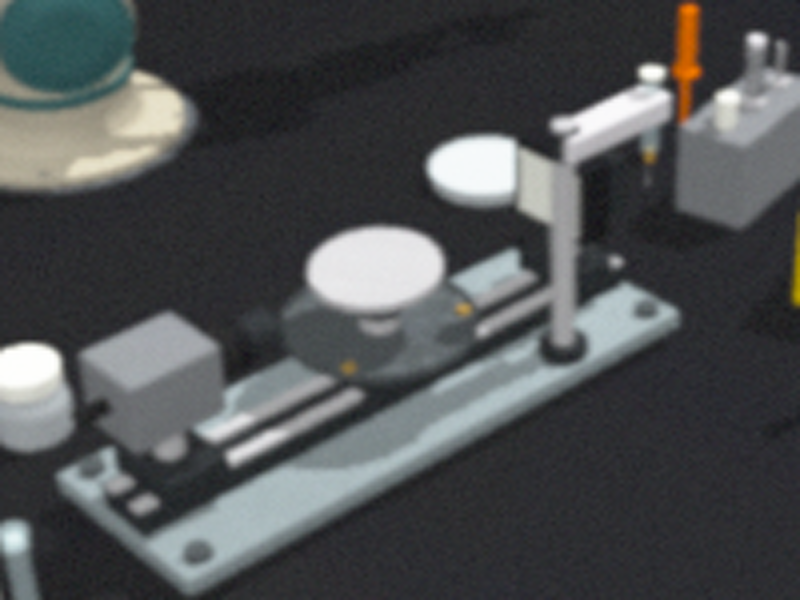

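View pics/c2.png

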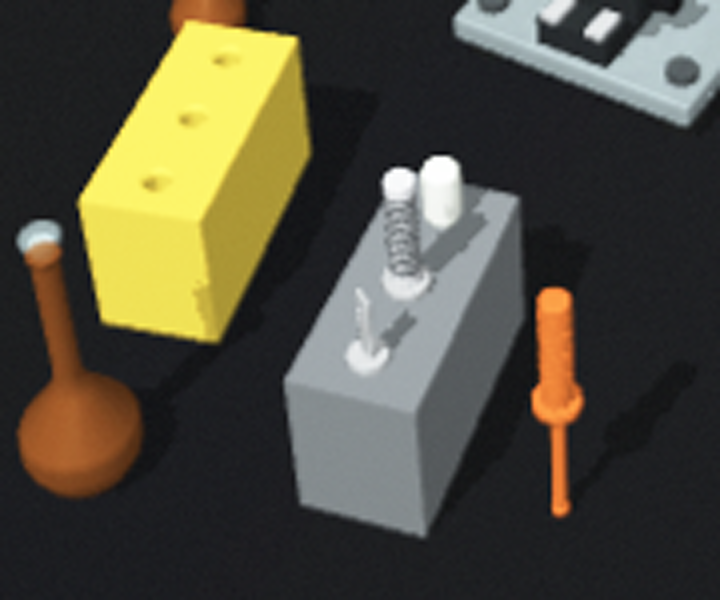

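View pics/c3.png

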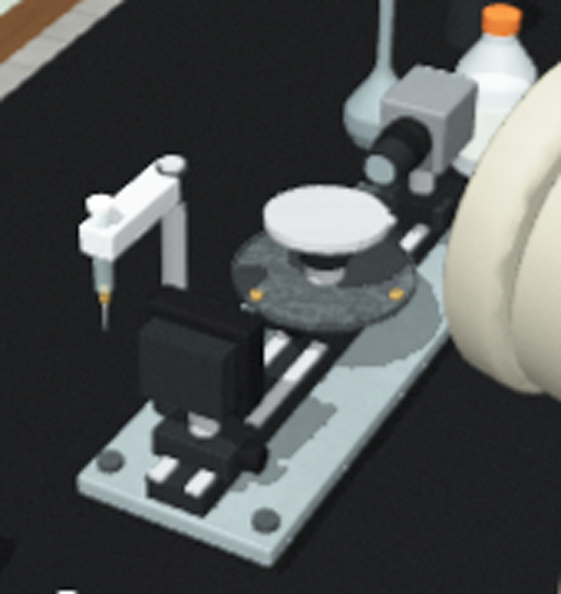

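```bash
cat > h.py <<'E'
import numpy as np,cv2
def load(n):
    d=np.load(f"pics/{n}.npz"); return d
def ray(d,u,v):
    p=d["R"].T@np.linalg.inv(d["K"])@np.array([u,v,1.]); c=-d["R"].T@d["t"]; return c,p
def onz(d,u,v,z):
    c,p=ray(d,u,v); return c+p*(z-c[2])/p[2]
def proj(d,X):
    q=d["K"]@(d["R"]@np.array(X,float)+d["t"]); return q[:2]/q[2]
def tri(*obs):
    A=np.zeros((3,3));b=np.zeros(3)
    for d,u,v in obs:
        c,p=ray(d,u,v);p/=np.linalg.norm(p);M=np.eye(3)-np.outer(p,p);A+=M;b+=M@c
    return np.linalg.solve(A,b)
E
python3 - <<'E'
from h import *
s=load("side0");c=load("scene0")
np.set_printoptions(precision=1,suppress=True)
S=lambda u,v,z:print("side",onz(s,u,v,z))
print("cams",-s["R"].T@s["t"],-c["R"].T@c["t"])
f2=lambda u,v:(160+u/4,320+v/4); f3=lambda u,v:(250+u/3.3,180+v/3.3); f1=lambda u,v:(200+u/4,180+v/3.75)
print("block top corners"); 
for p in [(285,380),(415,413),(522,197)]: S(*f2(*p),82)
print("probe flange top mid"); S(*f2(404,282),87); print("handle top");S(*f2(400,180),147)
print("spat flange");S(*f2(367,356),84); print("pestle top, z~118");S(*f2(442,165),118)
print("screws");S(*f3(257,294),93);S(*f3(396,294),93)
print("scene screws",onz(c,*f1(464,308),93),onz(c,*f1(348,367),93))
print("table ctr tri",tri((s,*f3(329,218)),(c,*f1(376,268))))
print("base near corners z~12");S(*f3(80,480),12);S(*f3(272,555),12)
E
```

```text
cams [133.4 873.5 810.8] [1366.1 -862.6  905. ]
block top corners
side [529.9 388.3  82. ]
side [471.1 379.5  82. ]
side [488.8 251.1  82. ]
probe flange top mid
side [509.5 323.4  87. ]
handle top
side [509.3 320.3 147. ]
spat flange
side [504.1 363.8  84. ]
pestle top, z~118
side [513.3 279.9 118. ]
screws
side [555.6 -62.   93. ]
side [ 465.9 -104.7   93. ]
scene screws [563.3 -62.6  93. ] [ 556.3 -164.3   93. ]
table ctr tri [ 525.1 -110.5  136.4]
base near corners z~12
side [620.1  87.3  12. ]
side [470.6  98.   12. ]
```

```bash
cat >> h.py <<'E'
from scipy.spatial.transform import Rotation as Rot
def to(target,yaw=None):
    """print shift (cm) in present tool axes to TCP target (mm)"""
    from workcell import r
    s=r.read_state(); R=Rot.from_euler("xyz",s["tool_rot"],degrees=True)
    d=R.inv().apply(np.array(target,float)-s["position"])/10
    print("t",round(s["t"],2),"pos",np.round(s["position"],2),"rot",np.round(s["tool_rot"],2),"F",np.round(s["force"],2),"w",round(s["gripper_width"],3))
    print("tool shift cm",np.round(d,3))
def snap(cam,name):
    from workcell import optics
    f=optics.grab_frame(cam); cv2.imwrite(f"pics/{name}.png",f["img"][:,:,::-1])
    np.savez(f"pics/{name}.npz",**{k:np.array(f[k]) for k in f}); return f
E
python3 -m inch '[[[0,0,-1.5,0,0,0.144,1],[0,0,-1.5,0,0,0.144,1],[0,0,-1.5,0,0,0.144,1],[0,0,-1.5,0,0,0.144,1],[0,0,-1,0,0,0.144,1],[0,0,-1,0,0,0.144,1],[0,0,-1,0,0,0.144,1],[0,0,-1,0,0,0.144,1],[0,0,0,0,0,0,1]]]' 40
python3 -c "
from h import *
to([509.5,320.5,260])"
```

```text
t: 1.05
position: [160.7, 552.7, 317.6]
tool_rot: [-179.9, -0.1, 7.8]
force: [0.1, 0.6, 0.4]
gripper_width: 0.997
t 1.05 pos [160.67 552.69 317.55] rot [-1.7989e+02 -7.0000e-02  7.8100e+00] F [0.12 0.65 0.44] w 0.997
tool shift cm [31.396 27.756  5.739]
```

```bash
python3 -m inch '[[[4,3.5,0.5,0,0,0,1],[4,3.5,0.5,0,0,0,1],[4,3.5,0.5,0,0,0,1],[4,3.5,0.5,0,0,0,1],[4,3.5,0.5,0,0,0,1],[4,3.5,0.5,0,0,0,1],[4,3.5,0.5,0,0,0,1],[3.4,3.2,0,0,0,0,1],[0,0,0,0,0,0,1],[0,0,0,0,0,0,1]]]'
python3 -c "
from h import *
f=snap('wrist','w1'); print(-f['R'].T@f['t'])
snap('side','s1')
to([509.5,320.5,109])"
```

```text
t: 2.05
position: [489.7, 332.5, 282.5]
tool_rot: [180.0, 0.1, 7.8]
force: [-0.7, 1.3, 0.7]
gripper_width: 1.0
[478.80869063 411.44767126 451.64589468]
t 2.15 pos [488.37 333.79 283.3 ] rot [-1.7998e+02  8.0000e-02  7.9100e+00] F [-0.34 -0.56  0.35] w 1.003
tool shift cm [ 1.933  1.614 17.427]
```

View pics/w1.png

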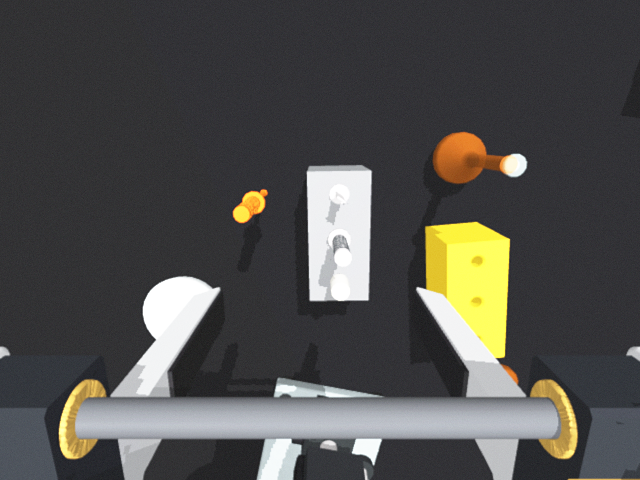

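View pics/s1.png

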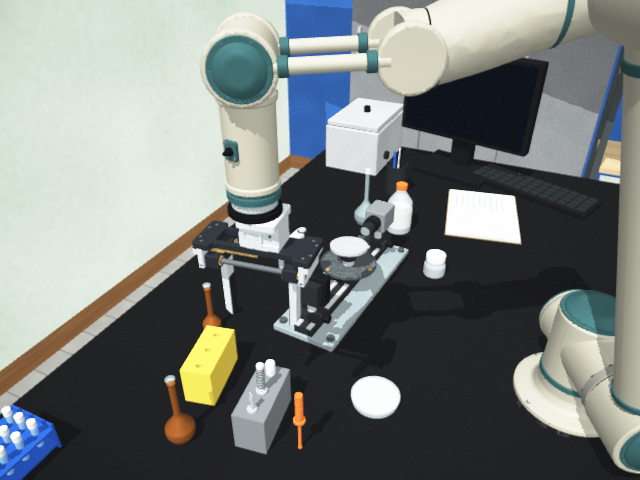

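```bash
python3 -c "
from h import *
w=load('w1');s=load('s1')
print(proj(s,[488,333,272]))
print('top',onz(w,342,258,147),'flange',onz(w,339,240,87))
for p in [(308,172),(371,170),(369,300),(308,299)]: print(onz(w,*p,82))
for n,p in [('spat',(340,194)),('pestle',(341,280))]: print(n,onz(w,*p,100))
import cv2
cv2.imwrite('pics/w1c.png',cv2.resize(cv2.imread('pics/w1.png')[150:310,220:400],None,fx=4,fy=3.75,interpolation=cv2.INTER_CUBIC))
"
```

```text
[262.78623592 316.74356349]
top [510.50296199 321.38388345 147.        ] flange [511.0827294  321.26625854  87.        ]
[472.9002536 380.9972923  82.       ]
[530.95923013 390.82765233  82.        ]
[551.59169999 261.40410489  82.        ]
[489.44367221 253.93282053  82.        ]
spat [504.36143862 367.02400431 100.        ]
pestle [517.82092234 285.48723922 100.        ]
```

View pics/w1c.png

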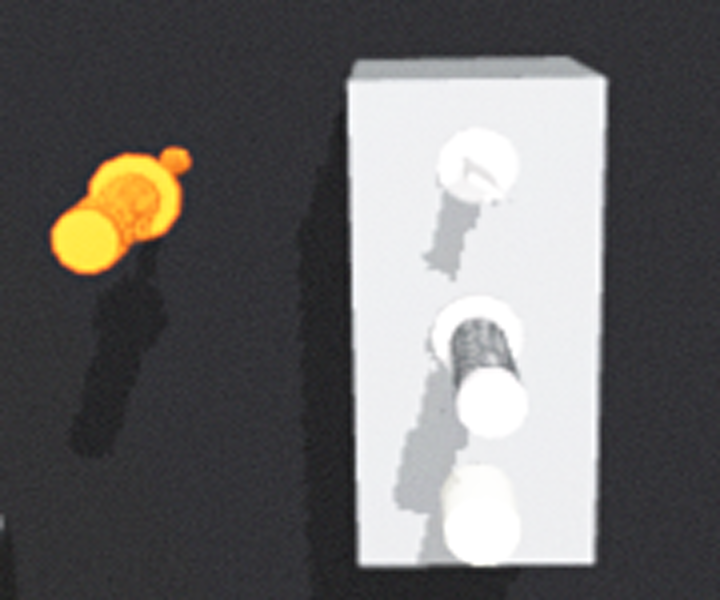

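```bash
python3 -m inch '[[[2.0,1.4,3,0,0,0,0.6],[0,0,3,0,0,0,0.6],[0,0,0,0,0,0,0.6],[0,0,0,0,0,0,0.6]]]'
python3 -c "
from h import *
to([510.3,321.3,110]); snap('wrist','w2')
"
```

```text
t: 2.55
position: [509.9, 323.2, 224.1]
tool_rot: [-180.0, 0.0, 7.9]
force: [-0.5, 0.8, -0.5]
gripper_width: 0.697
t 2.55 pos [509.9  323.19 224.1 ] rot [-1.7998e+02  4.0000e-02  7.9300e+00] F [-0.5   0.85 -0.49] w 0.697
tool shift cm [ 0.022  0.196 11.41 ]
```

View pics/w2.png

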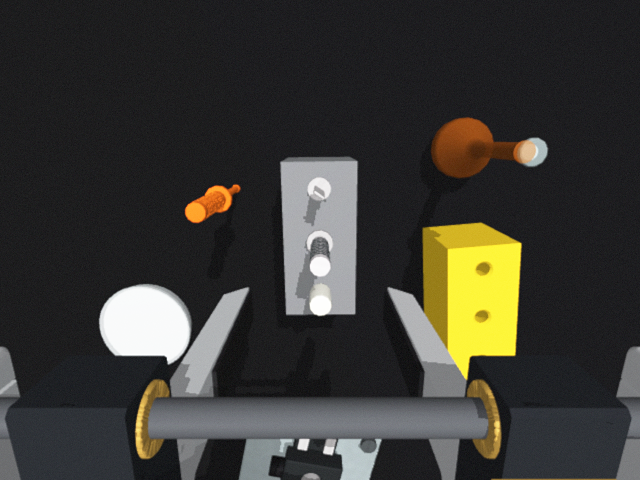

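```bash
python3 -m inch '[[[0,0.2,3,0,0,0,0.6],[0,0,3,0,0,0,0.6],[0,0,3,0,0,0,0.6],[0,0,2.4,0,0,0,0.6],[0,0,0,0,0,0,0.6],[0,0,0,0,0,0,0.6]]]'
python3 -c "
from h import *
to([510.3,321.3,109]); snap('side','s2');snap('wrist','w3')
import cv2
cv2.imwrite('pics/s2c.png',cv2.resize(cv2.imread('pics/s2.png')[300:460,180:360],None,fx=4,fy=3.75,interpolation=cv2.INTER_CUBIC))
"
```

```text
t: 3.2
position: [512.2, 321.2, 111.5]
tool_rot: [-179.9, -0.1, 7.8]
force: [-0.4, 0.4, 0.7]
gripper_width: 0.602
t 3.2 pos [512.16 321.19 111.51] rot [-1.7994e+02 -1.4000e-01  7.8500e+00] F [-0.41  0.36  0.7 ] w 0.602
tool shift cm [-0.183 -0.036  0.251]
```

View pics/s2c.png

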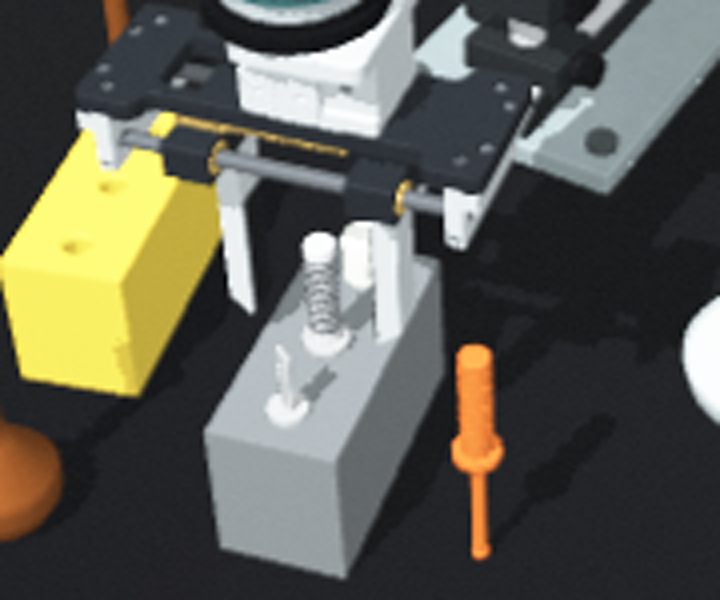

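View pics/w3.png

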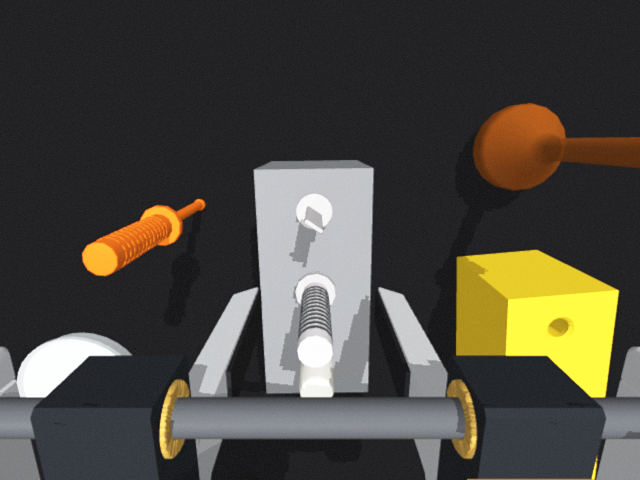

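```bash
python3 -m inch '[[[-0.15,0,0.15,0,0,0,0.5],[0,0,0,0,0,0,0.3],[0,0,0,0,0,0,0],[0,0,0,0,0,0,0],[0,0,0,0,0,0,0],[0,0,0,0,0,0,0],[0,0,0,0,0,0,0],[0,0,0,0,0,0,0]]]' 40
python3 -c "
from h import *
to([510.3,321.3,109]); 
"
```

```text
t: 4.1
position: [510.2, 320.0, 108.3]
tool_rot: [-180.0, -0.0, 7.8]
force: [0.7, -0.1, 0.1]
gripper_width: 0.143
t 4.1 pos [510.2  320.02 108.26] rot [-1.7999e+02 -3.0000e-02  7.7900e+00] F [ 0.73 -0.12  0.12] w 0.143
tool shift cm [ 0.028 -0.126 -0.074]
```

```bash
python3 -m inch '[[[0,0,-1,0,0,0,0],[0,0,-2,0,0,0,0],[0,0,-3,0,0,0,0],[0,0,-3,0,0,0,0],[0,0,-3,0,0,0,0],[0,0,0,0,0,0,0],[0,0,0,0,0,0,0]]]'
python3 -c "
from h import *
to([525,-110,300]);snap('side','s3');to([525,-110,300]); snap('scene','sc3');to([525,-110,300]); snap('wrist','w4');to([525,-110,300])
import cv2
cv2.imwrite('pics/s3c.png',cv2.resize(cv2.imread('pics/s3.png')[240:440,160:360],None,fx=4,fy=3,interpolation=cv2.INTER_CUBIC))
"
```

```text
t: 4.8
position: [509.7, 319.9, 228.5]
tool_rot: [-180.0, -0.0, 7.8]
force: [-0.6, 0.2, -1.9]
gripper_width: 0.143
t 4.8 pos [509.67 319.91 228.53] rot [-1.7998e+02 -3.0000e-02  7.8000e+00] F [-0.61  0.24 -1.94] w 0.143
tool shift cm [-4.309 42.799 -7.161]
t 4.85 pos [509.08 319.59 227.26] rot [1.7997e+02 1.1000e-01 7.7900e+00] F [ 0.16 -0.86 -1.32] w 0.147
tool shift cm [-4.26  42.782 -7.245]
t 4.9 pos [508.81 319.43 226.6 ] rot [179.95   0.18   7.79] F [-0.13 -0.84 -0.59] w 0.148
tool shift cm [-4.24  42.773 -7.287]
t 4.95 pos [508.79 319.44 226.34] rot [179.94   0.21   7.79] F [ 0.4  -1.1  -1.68] w 0.143
tool shift cm [-4.243 42.775 -7.306]
```

View pics/s3c.png

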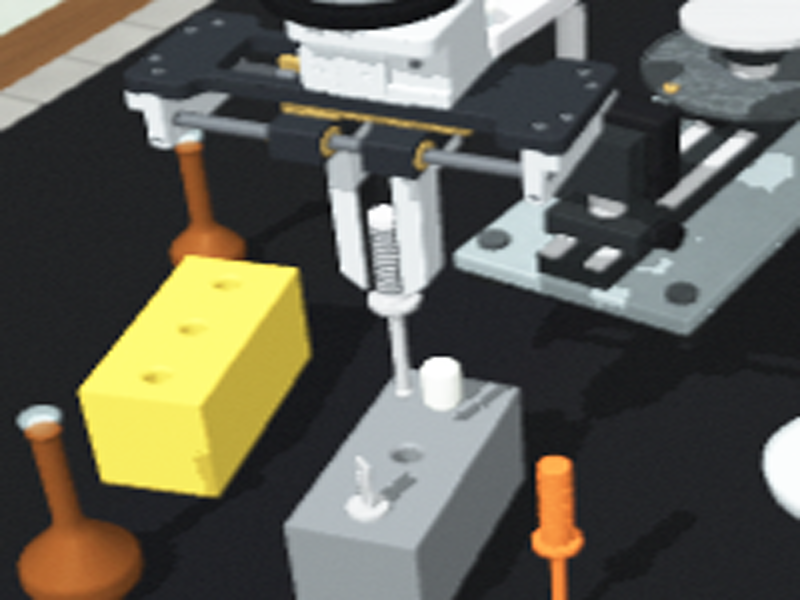

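View pics/w4.png

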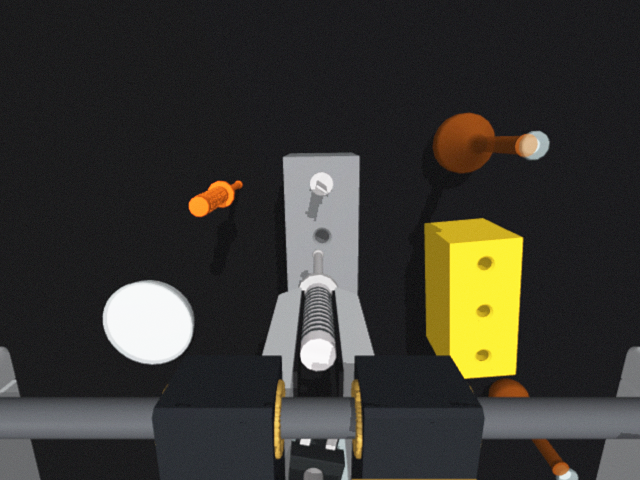

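```bash
python3 -m inch '[[[0,0,-3.5,0,0,0,0],[0,0,-3.5,0,0,0,0],[0,0,-3,0,0,0,0],[0,3,0,0,0,0,0],[-0.5,4,0,0,0,0,0],[-0.6,4,0,0,0,0,0],[-0.6,4,0,0,0,0,0],[-0.5,4,0,0,0,0,0],[-0.5,4,0,0,0,0,0],[-0.5,4,0,0,0,0,0]]]'
python3 -c "
from h import *
w=load('w4'); print('hole',onz(w,322,235.5,82)); s=load('s3'); print('hole side',onz(s,160+408/4,240+454/3,82))
print('tip', onz(s,160+403/4,240+390/3,132), onz(w,318,253,132))
to([525,-10,330])"
```

```text
t: 5.95
position: [514.0, 46.6, 326.6]
tool_rot: [-180.0, 0.2, 7.8]
force: [0.2, 0.4, -0.6]
gripper_width: 0.144
hole [511.05433633 322.59061136  82.        ]
hole side [509.46832261 320.5269507   82.        ]
tip [510.40164949 317.57840672 132.        ] [507.94922291 321.70946219 132.        ]
t 5.95 pos [513.99  46.59 326.6 ] rot [-1.7997e+02  1.6000e-01  7.8000e+00] F [ 0.22  0.37 -0.59] w 0.144
tool shift cm [ 0.322  5.756 -0.344]
```

```bash
python3 -m inch '[[[0.2,3,0,0,0,0,0],[0,2.5,0,0,0,0,0],[0,0,0,0,0,0,0],[0,0,0,0,0,0,0],[0,0,0,0,0,0,0]]]'
python3 -c "
from h import *
snap('wrist','w5');snap('side','s5');snap('scene','sc5');to([525,-110,330])
import cv2
cv2.imwrite('pics/s5c.png',cv2.resize(cv2.imread('pics/s5.png')[120:330,240:450],None,fx=3.8,fy=2.85,interpolation=cv2.INTER_CUBIC))
"
```

```text
t: 6.45
position: [523.9, -5.1, 327.5]
tool_rot: [-179.9, 0.1, 7.8]
force: [0.5, -0.1, -0.4]
gripper_width: 0.142
t 6.6 pos [524.06  -5.01 328.04] rot [-1.7997e+02  1.0000e-02  7.8900e+00] F [ 0.16  0.18 -0.4 ] w 0.138
tool shift cm [-1.347 10.413 -0.201]
```

View pics/w5.png

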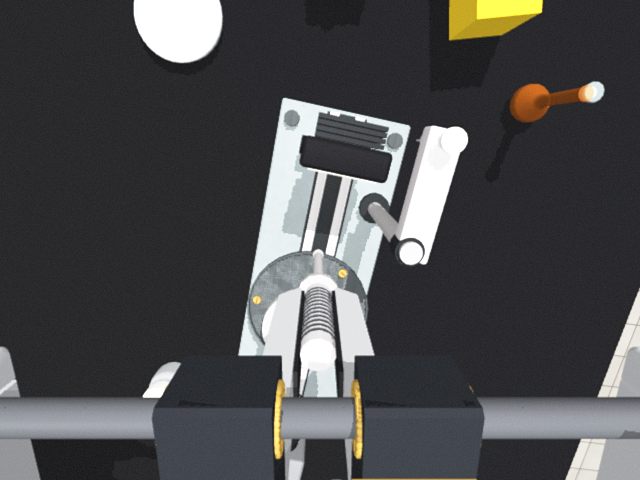

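View pics/s5c.png

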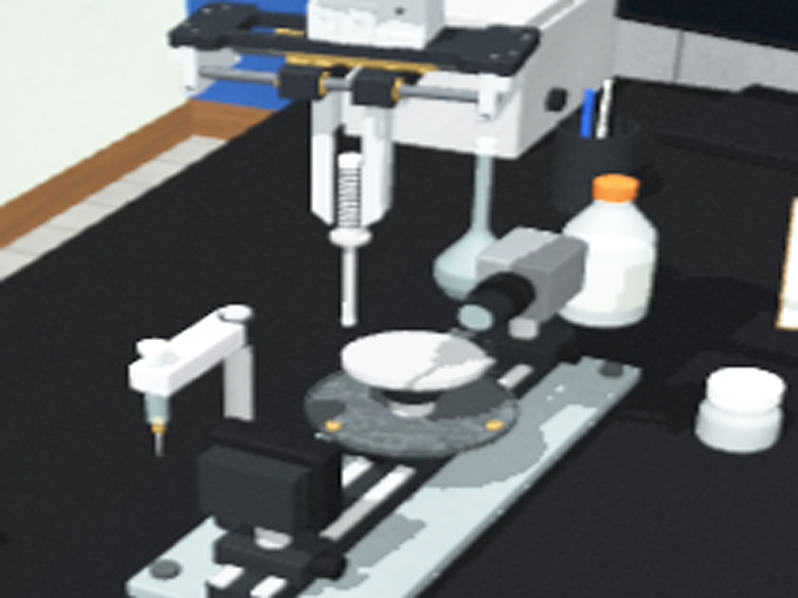

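```bash
python3 -c "
from h import *
from scipy.optimize import least_squares
w=load('w5');s=load('s5');s0=load('side0');c=load('scene0')
f3=lambda u,v:(250+u/3.3,180+v/3.3); f1=lambda u,v:(200+u/4,180+v/3.75); f5=lambda u,v:(240+u/3.8,120+v/2.85)
obs=[(w,'L',(343,273),2),(w,'F',(257,300),2),(s,'L',f5(333,425),1.),(s,'F',f5(494,425),1.),(s0,'L',f3(257,294),1.),(s0,'F',f3(396,294),1.),(c,'L',f1(464,308),1.),(c,'R',f1(348,367),1.)]
ang=dict(F=180,L=60,R=-60)
def pt(p,k):
    a=np.radians(p[2]+ang[k]); return [p[0]+58*np.cos(a),p[1]+58*np.sin(a),93]
def res(p): return np.concatenate([ (proj(d,pt(p,k))-np.array(x)) for d,k,x,wt in obs])
r=least_squares(res,[525,-110,-4]); print(r.x); print(np.round(r.fun.reshape(-1,2),1))
for k in 'FLR': print(k,np.round(pt(r.x,k),1))
print('wrist-only',onz(w,343,273,93),onz(w,257,300,93))
"
```

```text
[ 526.19128041 -110.25506861   -3.52908562]
[[-0.6 -0.1]
 [-0.1 -0.1]
 [-0.8 -0.3]
 [-0.7 -0.7]
 [-1.  -0.3]
 [-0.7 -0.7]
 [-1.2 -0.8]
 [-0.5 -1. ]]
F [ 468.3 -106.7   93. ]
L [558.2 -61.9  93. ]
R [ 552.  -162.2   93. ]
wrist-only [558.94331967 -61.92651662  93.        ] [ 468.42772365 -106.7606823    93.        ]
```

```bash
python3 -c "
from h import *
from scipy.optimize import least_squares
s=load('s5');c=load('sc5');c0=load('scene0')
import cv2
for n,d,(r0,r1,c0_,c1_) in [('side0',load('side0'),(215,275,310,390)),('scene0',c0,(230,280,260,330))]:
    g=d['img'].astype(int).min(2)[r0:r1,c0_:c1_]
    m=(g>150).astype(np.uint8); k,l,st,ce=cv2.connectedComponentsWithStats(m); i=1+np.argmax(st[1:,4]); print(n,st[i],ce[i]+[c0_,r0])
    cn=max(cv2.findContours((l==i).astype(np.uint8),0,1)[0],key=len); print(cv2.fitEllipse(cn))
for z in (120,128,136,144): print(z,proj(load('side0'),[526.2,-110.3,z]),proj(c0,[526.2,-110.3,z]))
im=cv2.imread('pics/side0.png')[220:290,305:395]; cv2.imwrite('pics/t1.png',cv2.resize(im,None,fx=8,fy=8,interpolation=cv2.INTER_CUBIC))
im=cv2.imread('pics/scene0.png')[230:280,260:330]; cv2.imwrite('pics/t2.png',cv2.resize(im,None,fx=10,fy=10,interpolation=cv2.INTER_CUBIC))
"
```

```text
side0 [ 20  21  40  21 628] [348.54458599 245.90764331]
((38.530418395996094, 30.919422149658203), (19.569759368896484, 38.201900482177734), 91.21009063720703)
scene0 [ 17  11  34  22 601] [293.48918469 251.38935108]
((33.48761749267578, 21.394683837890625), (21.24785804748535, 33.65286636352539), 84.13133239746094)
120 [347.68031264 252.32082721] [293.4474142  256.19298317]
128 [347.77913372 249.49805102] [293.30555463 253.74116236]
136 [347.87863314 246.65589816] [293.16278267 251.27357247]
144 [347.97881792 243.79416845] [293.0190895 248.7900609]
```

View pics/t1.png

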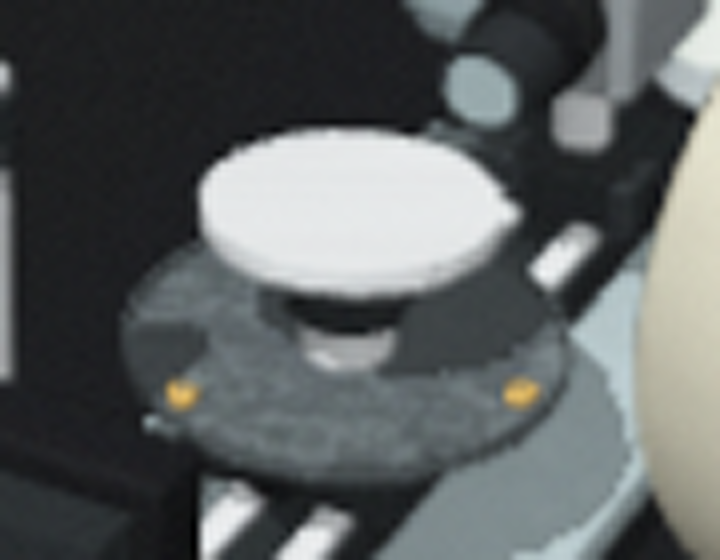

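View pics/t2.png

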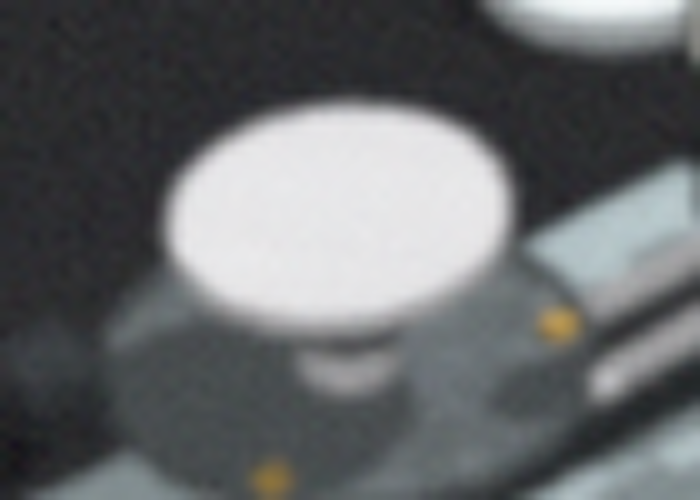

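```bash
python3 -c "
from h import *
to([488.3,-107.9,252])"
python3 -m inch '[[[-2.4,3.5,0,0,0,0,0],[-2.5,3.5,0,0,0,0,0],[0,2.7,0,0,0,0,0],[0,0,2.5,0,0,0,0],[0,0,2.5,0,0,0,0],[0,0,2,0,0,0,0],[0,0,0,0,0,0,0],[0,0,0,0,0,0,0],[0,0,0,0,0,0,0]]]'
python3 -c "
from h import *
to([488.3,-107.9,245]);snap('side','s6');snap('scene','sc6');to([488.3,-107.9,245])
import cv2
cv2.imwrite('pics/s6c.png',cv2.resize(cv2.imread('pics/s6.png')[170:290,290:430],None,fx=5,fy=5,interpolation=cv2.INTER_CUBIC))
"
```

```text
t 6.6 pos [524.06  -5.01 328.04] rot [-1.7997e+02  1.0000e-02  7.8900e+00] F [ 0.16  0.18 -0.4 ] w 0.138
tool shift cm [-4.952  9.705  7.601]
t: 7.5
position: [489.8, -108.8, 259.6]
tool_rot: [179.9, -0.1, 7.8]
force: [-0.4, -0.5, 0.4]
gripper_width: 0.143
t 7.5 pos [ 489.8  -108.77  259.6 ] rot [ 1.7993e+02 -1.4000e-01  7.8300e+00] F [-0.39 -0.46  0.38] w 0.143
tool shift cm [-0.14  -0.108  1.459]
t 7.6 pos [ 489.66 -108.88  259.51] rot [ 1.7993e+02 -1.3000e-01  7.8200e+00] F [-0.3   0.4  -1.05] w 0.141
tool shift cm [-0.125 -0.117  1.45 ]
```

View pics/s6c.png

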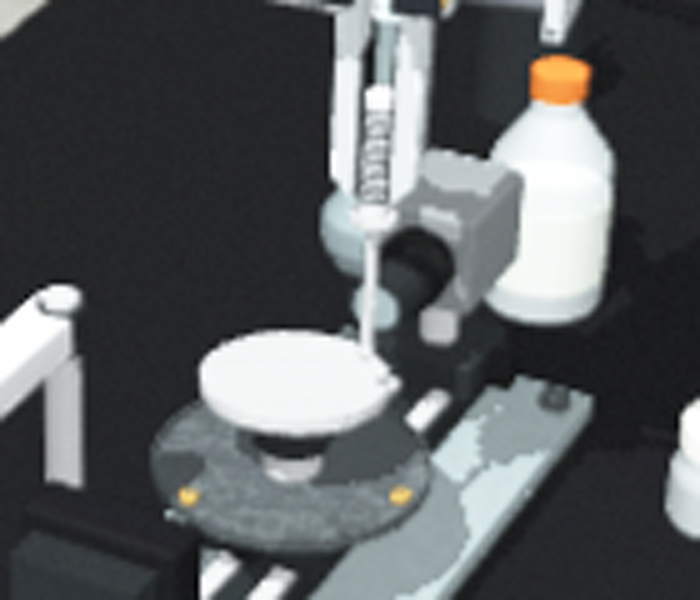

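```bash
python3 -c "
from h import *
s=load('s6');p=proj(s,[489.7,-108.9,161.2]);print((p-[290,170])*5)
p=proj(s,[489.7,-108.9,141]);print((p-[290,170])*5)"
python3 -m inch '[[[-0.12,-0.1,0.4,0,0,0,0],[0,0,0.4,0,0,0,0],[0,0,0.3,0,0,0,0],[0,0,0,0,0,0,0],[0,0,0,0,0,0,0],[0,0,0,0,0,0,0]]]'
python3 -m inch '[[[0,0,0.05,0,0,0,0],[0,0,0.05,0,0,0,0]]]'
```

```text
[362.60761089 357.09589685]
[360.68697889 393.81841865]
t: 8.2
position: [487.6, -108.1, 247.2]
tool_rot: [-180.0, -0.0, 7.8]
force: [-0.3, -0.5, -0.9]
gripper_width: 0.141
t: 8.4
position: [487.6, -108.1, 246.2]
tool_rot: [180.0, -0.0, 7.8]
force: [-0.6, 0.4, 0.1]
gripper_width: 0.142
```

```bash
python3 -m inch '[[[0,0,0.04,0,0,0,0],[0,0,0.04,0,0,0,0]]]' | grep -E "pos|force"
python3 -m inch '[[[0,0,0.04,0,0,0,0],[0,0,0.04,0,0,0,0]]]' | grep -E "pos|force"
```

```text
position: [487.5, -108.0, 245.4]
force: [0.2, -0.2, -1.0]
position: [487.5, -108.0, 244.6]
force: [1.0, -0.1, -0.8]
```

```bash
python3 -m inch '[[[0,0,0.04,0,0,0,0],[0,0,0.04,0,0,0,0]]]' | grep -E "pos|force"
python3 -m inch '[[[0,0,0.04,0,0,0,0],[0,0,0.04,0,0,0,0]]]' | grep -E "pos|force"
```

```text
position: [487.6, -108.0, 243.7]
force: [-0.1, 0.2, -1.2]
position: [487.5, -108.0, 242.9]
force: [-0.1, -0.1, -0.8]
```

```bash
python3 -m inch '[[[0,0,0.04,0,0,0,0],[0,0,0.04,0,0,0,0]]]' | grep -E "pos|force"
python3 -m inch '[[[0,0,0.04,0,0,0,0],[0,0,0.04,0,0,0,0]]]' | grep -E "pos|force"
```

```text
position: [487.6, -108.0, 242.1]
force: [0.8, 0.4, -1.2]
position: [487.5, -108.0, 241.3]
force: [0.1, -0.1, -0.6]
```

```bash
python3 -m inch '[[[0,0,0.03,0,0,0,0],[0,0,0.03,0,0,0,0]]]' | grep -E "pos|force"
```

```text
position: [487.6, -108.1, 240.7]
force: [0.5, -0.2, -0.2]
```

```bash
python3 -m inch '[[[0,0,0.03,0,0,0,0],[0,0,0.03,0,0,0,0]]]' | grep -E "pos|force"
```

```text
position: [487.6, -108.0, 240.1]
force: [0.2, -0.5, -0.9]
```

```bash
python3 -m inch '[[[0,0,0.03,0,0,0,0],[0,0,0.03,0,0,0,0]]]' | grep -E "pos|force"
```

```text
position: [487.6, -108.0, 239.6]
force: [-1.5, -0.2, -0.9]
```

```bash
python3 -m inch '[[[0,0,0.03,0,0,0,0],[0,0,0.03,0,0,0,0]]]' | grep -E "pos|force"
python3 -m inch '[[[0,0,0.03,0,0,0,0],[0,0,0.03,0,0,0,0]]]' | grep -E "pos|force"
```

```text
position: [487.5, -108.0, 239.1]
force: [0.1, -0.2, 0.5]
position: [487.5, -108.0, 238.7]
force: [-1.3, -1.2, 1.7]
```

```bash
python3 -m inch '[[[0,0,0.03,0,0,0,0],[0,0,0.03,0,0,0,0]]]' | grep -E "pos|force"
```

```text
position: [487.4, -108.0, 238.1]
force: [-1.1, 0.8, 4.5]
```

```bash
python3 -m inch '[[[0,0,0.03,0,0,0,0],[0,0,0.03,0,0,0,0]]]' | grep -E "pos|force"
```

```text
position: [487.3, -108.0, 237.4]
force: [-2.5, 0.1, 4.0]
```

```bash
python3 -m inch '[[[0,0,0.03,0,0,0,0],[0,0,0.03,0,0,0,0]]]' | grep -E "pos|force"
```

```text
position: [487.1, -108.0, 236.6]
force: [-2.7, 0.9, 5.0]
```

```bash
python3 -m inch '[[[0,0,-0.03,0,0,0,0],[0,0,0,0,0,0,0]]]' | grep -E "pos|force"
python3 -m inch '[[[0,0,-0.05,0,0,0,0],[0,0,0,0,0,0,0]]]' | grep -E "pos|force"
```

```text
position: [487.1, -108.0, 236.5]
force: [-2.1, 0.1, 2.6]
position: [488.3, -108.1, 237.0]
force: [-0.4, -0.8, -0.9]
```

```bash
python3 -m inch '[[[0,0,-0.5,0,0,0,0],[0,0,-0.5,0,0,0,0],[0,0,-0.5,0,0,0,0],[0,0,0,0,0,0,0]]]' | grep -E "pos|force"
python3 -c "
from h import *
to([547.2,-78.6,243])"
```

```text
position: [488.3, -108.2, 253.4]
force: [0.3, -0.7, -0.2]
t 12.0 pos [ 488.28 -108.24  253.4 ] rot [ 1.7995e+02 -1.2000e-01  7.7900e+00] F [ 0.28 -0.73 -0.22] w 0.14
tool shift cm [ 6.237 -2.138  1.051]
```

```bash
python3 -m inch '[[[2,-0.7,0,0,0,0,0],[2.2,-0.7,0,0,0,0,0],[2,-0.7,0,0,0,0,0],[0,0,0,0,0,0,0],[0,0,0.5,0,0,0,0],[0,0,0.3,0,0,0,0],[0,0,0,0,0,0,0],[0,0,0,0,0,0,0],[0,0,0,0,0,0,0]]]' | grep -E "pos|force"
python3 -c "
from h import *
to([547.2,-78.6,243])"
```

```text
position: [545.9, -79.1, 244.6]
force: [0.1, -0.1, -0.4]
t 12.9 pos [545.86 -79.08 244.64] rot [ 1.7999e+02 -2.0000e-02  7.7600e+00] F [ 0.13 -0.12 -0.38] w 0.146
tool shift cm [ 0.14  -0.029  0.164]
```

```bash
python3 -m inch '[[[0.1,0,0.03,0,0,0,0],[0,0,0.03,0,0,0,0],[0,0,0.03,0,0,0,0]]]' | grep -E "pos|force"
python3 -m inch '[[[0,0,0.03,0,0,0,0],[0,0,0.03,0,0,0,0]]]' | grep -E "pos|force"
python3 -m inch '[[[0,0,0.03,0,0,0,0],[0,0,0.03,0,0,0,0]]]' | grep -E "pos|force"
```

```text
position: [547.2, -78.7, 243.5]
force: [-0.4, 0.4, -0.7]
position: [547.1, -78.7, 242.8]
force: [-0.1, -0.1, -0.8]
position: [547.1, -78.7, 242.2]
force: [-0.0, -0.3, -0.9]
```

```bash
python3 -m inch '[[[0,0,0.03,0,0,0,0],[0,0,0.03,0,0,0,0]]]' | grep -E "pos|force"
python3 -m inch '[[[0,0,0.03,0,0,0,0],[0,0,0.03,0,0,0,0]]]' | grep -E "pos|force"
```

```text
position: [547.1, -78.7, 241.6]
force: [0.2, -0.3, -0.9]
position: [547.1, -78.7, 241.0]
force: [-0.1, -0.2, 0.2]
```

```bash
python3 -m inch '[[[0,0,0.03,0,0,0,0]]]' | grep -E "pos|force"
python3 -m inch '[[[0,0,0.03,0,0,0,0]]]' | grep -E "pos|force"
```

```text
position: [547.1, -78.7, 240.8]
force: [-0.2, -0.0, 0.8]
position: [547.2, -78.7, 240.7]
force: [-0.5, 0.0, 1.1]
```

```bash
python3 -m inch '[[[0,0,0.03,0,0,0,0]]]' | grep -E "pos|force"
python3 -m inch '[[[0,0,0.03,0,0,0,0]]]' | grep -E "pos|force"
```

```text
position: [547.2, -78.6, 240.5]
force: [-0.9, 0.7, 2.1]
position: [547.3, -78.6, 240.2]
force: [0.6, 0.6, 2.6]
```

```bash
python3 -m inch '[[[0,0,0.03,0,0,0,0]]]' | grep -E "pos|force"
python3 -m inch '[[[0,0,0.03,0,0,0,0]]]' | grep -E "pos|force"
```

```text
position: [547.3, -78.6, 240.0]
force: [-0.5, 0.8, 2.7]
position: [547.4, -78.6, 239.7]
force: [-0.3, 1.6, 3.8]
```

```bash
python3 -m inch '[[[0,0,-0.06,0,0,0,0],[0,0,0,0,0,0,0]]]' | grep -E "pos|force"
python3 -m inch '[[[0,0,-0.5,0,0,0,0],[0,0,-0.5,0,0,0,0],[0,0,-0.3,0,0,0,0],[0,0,0,0,0,0,0]]]' | grep -E "pos|force"
python3 -c "
from h import *
to([543.2,-144.3,243])"
```

```text
position: [547.3, -78.6, 239.8]
force: [-0.0, 0.1, 1.3]
position: [547.4, -78.9, 253.5]
force: [-0.6, 0.1, -1.3]
t 15.2 pos [547.37 -78.85 253.46] rot [ 1.7997e+02 -5.0000e-02  7.7900e+00] F [-0.63  0.08 -1.31] w 0.144
tool shift cm [-1.301  6.427  1.048]
```

```bash
python3 -m inch '[[[-0.6,2.2,0,0,0,0,0],[-0.5,2.2,0,0,0,0,0],[-0.2,2,0,0,0,0,0],[0,0,0,0,0,0,0],[0,0,0.5,0,0,0,0],[0,0,0.5,0,0,0,0],[0,0,0.3,0,0,0,0],[0,0,0,0,0,0,0],[0,0,0,0,0,0,0]]]' | grep -E "pos|force"
python3 -m inch '[[[0,0,0.04,0,0,0,0],[0,0,0.04,0,0,0,0],[0,0,0.04,0,0,0,0]]]' | grep -E "pos|force"
python3 -c "
from h import *
to([543.2,-144.3,238])"
```

```text
position: [542.9, -143.3, 239.8]
force: [0.7, 0.8, -0.5]
position: [543.0, -143.8, 238.8]
force: [-0.1, 0.2, -0.6]
t 16.4 pos [ 543.   -143.84  238.79] rot [ 1.8e+02 -2.0e-02  7.8e+00] F [-0.06  0.17 -0.62] w 0.141
tool shift cm [0.013 0.048 0.079]
```

```bash
python3 -m inch '[[[0,0,0.04,0,0,0,0],[0,0,0.04,0,0,0,0],[0,0,0.04,0,0,0,0]]]' | grep -E "pos|force"
python3 -m inch '[[[0,0,0.04,0,0,0,0],[0,0,0.04,0,0,0,0]]]' | grep -E "pos|force"
```

```text
position: [542.9, -143.9, 237.4]
force: [0.1, -0.3, -0.7]
position: [542.9, -143.9, 236.6]
force: [0.2, -0.6, -0.5]
```

```bash
python3 -m inch '[[[0,0,0.04,0,0,0,0],[0,0,0.04,0,0,0,0]]]' | grep -E "pos|force"
python3 -m inch '[[[0,0,0.04,0,0,0,0],[0,0,0.04,0,0,0,0]]]' | grep -E "pos|force"
```

```text
position: [543.0, -143.9, 236.1]
force: [-0.9, -0.3, 1.7]
position: [543.1, -144.0, 235.6]
force: [-0.7, -0.3, 1.7]
```

```bash
python3 -m inch '[[[0,0,0.04,0,0,0,0],[0,0,0.04,0,0,0,0]]]' | grep -E "pos|force"
```

```text
position: [543.2, -144.1, 234.8]
force: [-0.3, -0.3, 4.3]
```

```bash
python3 -m inch '[[[0,0,0.03,0,0,0,0],[0,0,0.03,0,0,0,0]]]' | grep -E "pos|force"
```

```text
position: [543.3, -144.2, 234.1]
force: [-0.3, -0.7, 4.2]
```

```bash
python3 -m inch '[[[0,0,-0.06,0,0,0,0],[0,0,0,0,0,0,0]]]' | grep -E "pos|force"
python3 -m inch '[[[0,0,-0.5,0,0,0,0],[0,0,-0.6,0,0,0,0],[0,0,-0.5,0,0,0,0],[0,0,0,0,0,0,0]]]' | grep -E "pos|force"
python3 -c "
from h import *
to([523.2,-72.4,244.5])"
```

```text
position: [543.2, -144.2, 234.1]
force: [0.6, -1.1, 1.9]
position: [543.3, -143.8, 251.1]
force: [0.2, 0.1, -1.1]
t 18.3 pos [ 543.28 -143.82  251.06] rot [ 1.7999e+02 -7.0000e-02  7.8000e+00] F [ 0.21  0.14 -1.13] w 0.143
tool shift cm [-1.021 -7.348  0.653]
```

```bash
python3 -m inch '[[[-0.3,-2.5,0,0,0,0,0],[-0.4,-2.5,0,0,0,0,0],[-0.3,-2.35,0,0,0,0,0],[0,0,0,0,0,0,0],[0,0,0.4,0,0,0,0],[0,0,0.15,0,0,0,0],[0,0,0,0,0,0,0],[0,0,0,0,0,0,0],[0,0,0,0,0,0,0]]]' | grep -E "pos|force"
python3 -m inch '[[[0,0,0.03,0,0,0,0],[0,0,0.03,0,0,0,0],[0,0,0.03,0,0,0,0]]]' | grep -E "pos|force"
python3 -c "
from h import *
to([523.2,-72.4,241.5])"
```

```text
position: [523.2, -72.9, 244.7]
force: [-0.6, 0.2, -1.5]
position: [523.0, -72.4, 243.9]
force: [-0.3, 0.5, 0.4]
t 19.5 pos [523.05 -72.43 243.88] rot [-1.80e+02 -1.00e-02  7.79e+00] F [-0.28  0.53  0.36] w 0.144
tool shift cm [ 0.016 -0.001  0.238]
```

```bash
python3 -m inch '[[[0,0,0.03,0,0,0,0],[0,0,0.03,0,0,0,0]]]' | grep -E "pos|force"
python3 -m inch '[[[0,0,0.03,0,0,0,0],[0,0,0.03,0,0,0,0]]]' | grep -E "pos|force"
```

```text
position: [523.0, -72.4, 243.3]
force: [-0.5, -1.0, -0.6]
position: [523.0, -72.3, 242.7]
force: [-0.6, 0.0, -0.9]
```

```bash
python3 -m inch '[[[0,0,0.03,0,0,0,0],[0,0,0.03,0,0,0,0]]]' | grep -E "pos|force"
python3 -m inch '[[[0,0,0.03,0,0,0,0],[0,0,0.03,0,0,0,0]]]' | grep -E "pos|force"
```

```text
position: [523.0, -72.4, 242.0]
force: [-0.2, 0.0, -0.4]
position: [523.1, -72.4, 241.7]
force: [-0.2, 0.1, 0.5]
```

```bash
python3 -m inch '[[[0,0,0.03,0,0,0,0],[0,0,0.03,0,0,0,0],[0,0,0.03,0,0,0,0],[0,0,0.03,0,0,0,0]]]' | grep -E "pos|force"
python3 -m inch '[[[0,0,0.03,0,0,0,0],[0,0,0.03,0,0,0,0],[0,0,0.03,0,0,0,0]]]' | grep -E "pos|force"
```

```text
position: [523.1, -72.1, 240.6]
force: [-1.0, 1.1, 3.5]
position: [523.0, -71.9, 239.5]
force: [-2.0, 2.1, 4.7]
```

```bash
python3 -m inch '[[[0,0,0.03,0,0,0,0],[0,0,0.03,0,0,0,0]]]' | grep -E "pos|force"
```

```text
position: [523.0, -71.8, 238.8]
force: [-1.8, 3.3, 5.2]
```

```bash
python3 -m inch '[[[0,0,0.03,0,0,0,0],[0,0,0.03,0,0,0,0],[0,0,0,0,0,0,0],[0,0,0,0,0,0,0]]]' | grep -E "pos|force"
```

```text
position: [523.1, -72.8, 237.9]
force: [-0.9, 2.3, 2.8]
```

```bash
python3 -m inch '[[[0,0,0.01,0,0,0,0],[0,0,0,0,0,0,0]]]' | grep -E "pos|force"
```

```text
position: [523.1, -72.8, 237.8]
force: [0.0, 1.4, 1.1]
```

```bash
python3 -m inch '[[[0,0,-0.5,0,0,0,0],[0,0,-0.5,0,0,0,0],[0,0,0,0,0,0,0]]]' | grep -E "pos|force"
python3 -c "
from h import *
to([543.2,-144.3,240])"
```

```text
position: [523.5, -73.1, 248.7]
force: [0.1, 0.6, -0.6]
t 22.1 pos [523.52 -73.09 248.74] rot [ 1.7991e+02 -6.0000e-02  7.7800e+00] F [ 0.15  0.59 -0.58] w 0.144
tool shift cm [0.984 7.32  0.887]
```

```bash
python3 -m inch '[[[0.3,2.4,0,0,0,0,0],[0.4,2.5,0,0,0,0,0],[0.3,2.4,0,0,0,0,0],[0,0,0,0,0,0,0],[0,0,0.4,0,0,0,0],[0,0,0.3,0,0,0,0],[0,0,0,0,0,0,0],[0,0,0,0,0,0,0],[0,0,0,0,0,0,0]]]' | grep -E "pos|force"
python3 -m inch '[[[0,0,0.03,0,0,0,0],[0,0,0.03,0,0,0,0],[0,0,0.03,0,0,0,0],[0,0,0,0,0,0,0]]]' | grep -E "pos|force"
```

```text
position: [542.8, -142.8, 241.3]
force: [-0.1, -0.1, -0.6]
position: [542.8, -143.3, 240.1]
force: [0.1, -0.2, -0.9]
```

```bash
python3 -m inch '[[[0,0,0.03,0,0,0,0],[0,0,0.03,0,0,0,0],[0,0,0.03,0,0,0,0]]]' | grep -E "pos|force"
python3 -m inch '[[[0,0,0.02,0,0,0,0],[0,0,0.02,0,0,0,0]]]' | grep -E "pos|force"
```

```text
position: [542.8, -143.4, 239.2]
force: [0.5, -1.1, -1.3]
position: [542.8, -143.4, 238.8]
force: [-0.8, 0.1, -0.6]
```

```bash
python3 -m inch '[[[0,0,0.02,0,0,0,0],[0,0,0.02,0,0,0,0]]]' | grep -E "pos|force"
```

```text
position: [542.8, -143.4, 238.5]
force: [-0.2, -0.6, -0.4]
```

```bash
python3 -m inch '[[[0,0,0.02,0,0,0,0]]]' | grep -E "pos|force"
python3 -m inch '[[[0,0,0.02,0,0,0,0]]]' | grep -E "pos|force"
```

```text
position: [542.8, -143.3, 238.2]
force: [0.3, 0.8, 0.1]
position: [542.8, -143.3, 238.0]
force: [0.2, -0.6, -0.2]
```

```bash
python3 -m inch '[[[0,0,0.02,0,0,0,0]]]' | grep -E "pos|force"
```

```text
position: [542.8, -143.3, 237.9]
force: [0.6, -0.3, -1.2]
```

```bash
python3 -m inch '[[[0,0,0.02,0,0,0,0],[0,0,0,0,0,0,0]]]' | grep -E "pos|force"
```

```text
position: [542.9, -143.4, 237.7]
force: [-0.8, -0.0, 0.1]
```

```bash
python3 -m inch '[[[0,0,0.02,0,0,0,0],[0,0,0,0,0,0,0]]]' | grep -E "pos|force"
```

```text
position: [542.8, -143.4, 237.6]
force: [0.3, 0.6, 0.3]
```

```bash
python3 -m inch '[[[0,0,0.02,0,0,0,0],[0,0,0,0,0,0,0]]]' | grep -E "pos|force"
```

```text
position: [542.9, -143.4, 237.5]
force: [0.3, 0.6, -0.6]
```

```bash
python3 -m inch '[[[0,0,-0.5,0,0,0,0],[0,0,-0.5,0,0,0,0],[0,0,0,0,0,0,0]]]' | grep -E "pos|force"
python3 -c "
from h import *
to([488.3,-107.9,240])"
```

```text
position: [543.4, -143.6, 248.2]
force: [-0.0, 0.1, -0.6]
t 25.3 pos [ 543.38 -143.55  248.21] rot [ 1.7996e+02 -9.0000e-02  7.7900e+00] F [-0.01  0.14 -0.62] w 0.143
tool shift cm [-4.975 -4.28   0.81 ]
```

```bash
python3 -m inch '[[[-1.6,-1.4,0,0,0,0,0],[-1.7,-1.5,0,0,0,0,0],[-1.7,-1.4,0,0,0,0,0],[0,0,0,0,0,0,0],[0,0,0.4,0,0,0,0],[0,0,0.3,0,0,0,0],[0,0,0,0,0,0,0],[0,0,0,0,0,0,0],[0,0,0,0,0,0,0]]]' | grep -E "pos|force"
python3 -m inch '[[[0,0,0.02,0,0,0,0],[0,0,0.02,0,0,0,0],[0,0,0,0,0,0,0]]]' | grep -E "pos|force"
```

```text
position: [487.8, -107.8, 240.1]
force: [-0.5, 0.5, -1.5]
position: [487.5, -107.5, 239.9]
force: [0.1, 0.2, -0.3]
```

```bash
python3 -m inch '[[[0,0,0.02,0,0,0,0],[0,0,0.02,0,0,0,0]]]' | grep -E "pos|force"
python3 -m inch '[[[0,0,0.02,0,0,0,0],[0,0,0.02,0,0,0,0]]]' | grep -E "pos|force"
```

```text
position: [487.5, -107.5, 239.5]
force: [-0.4, 0.1, -0.3]
position: [487.5, -107.5, 239.1]
force: [0.6, -0.1, -0.5]
```

```bash
python3 -m inch '[[[0,0,0.02,0,0,0,0],[0,0,0.02,0,0,0,0]]]' | grep -E "pos|force"
```

```text
position: [487.5, -107.5, 238.7]
force: [-0.1, 0.4, -0.4]
```

```bash
python3 -m inch '[[[0,0,0.02,0,0,0,0],[0,0,0.02,0,0,0,0]]]' | grep -E "pos|force"
```

```text
position: [487.5, -107.5, 238.2]
force: [0.3, -0.4, -1.5]
```

```bash
python3 -m inch '[[[0,0,0.02,0,0,0,0],[0,0,0.02,0,0,0,0]]]' | grep -E "pos|force"
```

```text
position: [487.5, -107.5, 237.9]
force: [-0.7, 0.1, -1.1]
```

```bash
python3 -m inch '[[[0,0,0.02,0,0,0,0],[0,0,0,0,0,0,0]]]' | grep -E "pos|force"
```

```text
position: [487.5, -107.5, 237.7]
force: [-1.4, 0.5, -0.0]
```

```bash
python3 -m inch '[[[0,0,0.02,0,0,0,0],[0,0,0,0,0,0,0]]]' | grep -E "pos|force"
```

```text
position: [487.5, -107.5, 237.6]
force: [-1.0, -0.6, 0.9]
```

```bash
python3 -m inch '[[[0,0,-0.5,0,0,0,0],[0,0,-2,0,0,0,0],[0,0,-3,0,0,0,0],[0,0,-3,0,0,0,0],[0,0,-1.5,0,0,0,0],[0,0,0,0,0,0,0]]]' | grep -E "pos|force"
python3 -c "
from h import *
to([510.2,320.3,330]);snap('side','s7');snap('scene','sc7')
for n in ['side0','s7','scene0','sc7']:
    d=load(n)
    (r0,r1,a,b)=(215,275,310,390) if n[:2] in('si','s7') else (230,280,260,330)
    g=d['img'].astype(int).min(2)[r0:r1,a:b]
    m=(g>150).astype(np.uint8); k,l,st,ce=cv2.connectedComponentsWithStats(m); i=1+np.argmax(st[1:,4])
    cn=max(cv2.findContours((l==i).astype(np.uint8),0,1)[0],key=len); e=cv2.fitEllipse(cn); print(n,np.round(e[0],1),np.round(e[1],1),round(e[2],1))
im=cv2.imread('pics/s7.png')[190:300,290:430]; cv2.imwrite('pics/t7.png',cv2.resize(im,None,fx=5,fy=5,interpolation=cv2.INTER_CUBIC))
"
```

```text
position: [488.7, -108.0, 340.1]
force: [-0.2, 0.1, -0.5]
t 28.5 pos [ 488.69 -107.96  340.08] rot [179.86  -0.28   7.8 ] F [-0.17  0.07 -0.49] w 0.143
tool shift cm [  7.935 -42.141   0.942]
side0 [38.5 30.9] [19.6 38.2] 91.2
s7 [38.6 31.2] [22.  38.7] 91.0
scene0 [33.5 21.4] [21.2 33.7] 84.1
sc7 [33.6 21.1] [19.9 33.7] 85.9
```

View pics/t7.png

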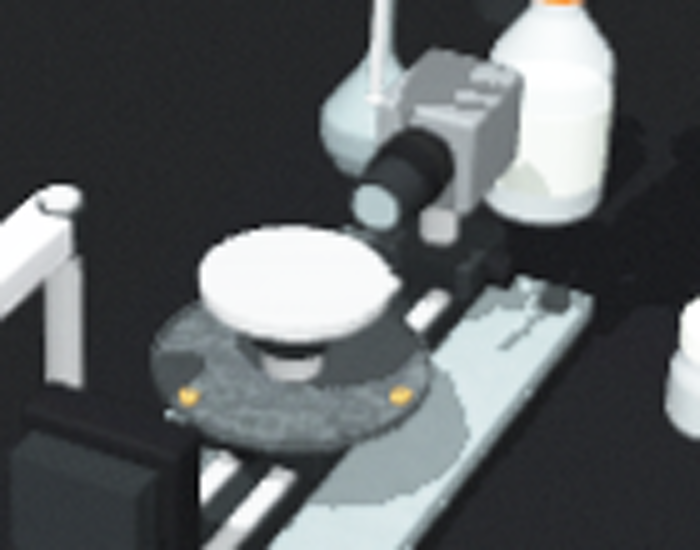

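```bash
python3 -m inch '[[[0.4,-2,0,0,0,0,0],[0.8,-4.2,0,0,0,0,0],[0.8,-4.2,0,0,0,0,0],[0.8,-4.2,0,0,0,0,0],[0.8,-4.2,0,0,0,0,0],[0.9,-4.2,0,0,0,0,0],[0.8,-4.2,0,0,0,0,0],[0.8,-4.2,0,0,0,0,0],[0.8,-4.2,0,0,0,0,0],[0.8,-4,0,0,0,0,0]]]' | grep -E "pos|force"
python3 -m inch '[[[0.2,-2.5,0,0,0,0,0],[0,0,2.5,0,0,0,0],[0,0,3.5,0,0,0,0],[0,0,3,0,0,0,0],[0,0,0,0,0,0,0],[0,0,0,0,0,0,0],[0,0,0,0,0,0,0]]]' | grep -E "pos|force"
python3 -c "
from h import *
to([510.2,320.3,200])"
```

```text
position: [509.2, 296.9, 335.6]
force: [0.4, 0.1, -1.7]
position: [509.6, 320.6, 248.9]
force: [-0.4, 0.2, -1.0]
t 30.3 pos [509.56 320.6  248.92] rot [-1.7995e+02 -1.4000e-01  7.7800e+00] F [-0.41  0.18 -0.96] w 0.144
tool shift cm [0.048 0.042 4.892]
```

```bash
python3 -m inch '[[[0.05,0.03,2,0,0,0,0],[0,0,2,0,0,0,0],[0,0,1.7,0,0,0,0],[0,0,0,0,0,0,0],[0,0,0,0,0,0,0],[0,0,0,0,0,0,0]]]' | grep -E "pos|force"
python3 -c "
from h import *
snap('side','s8');snap('wrist','w8');to([510.2,320.3,188])
cv2.imwrite('pics/s8c.png',cv2.resize(cv2.imread('pics/s8.png')[320:440,200:320],None,fx=5,fy=5,interpolation=cv2.INTER_CUBIC))
cv2.imwrite('pics/w8c.png',cv2.resize(cv2.imread('pics/w8.png')[150:310,240:400],None,fx=3.7,fy=3.7,interpolation=cv2.INTER_CUBIC))
"
```

```text
position: [510.3, 320.6, 192.5]
force: [-0.2, -1.1, -0.7]
t 31.0 pos [510.04 320.48 192.09] rot [-1.7994e+02 -1.6000e-01  7.7900e+00] F [-0.08  0.09 -0.71] w 0.144
tool shift cm [0.012 0.02  0.409]
```

View pics/s8c.png

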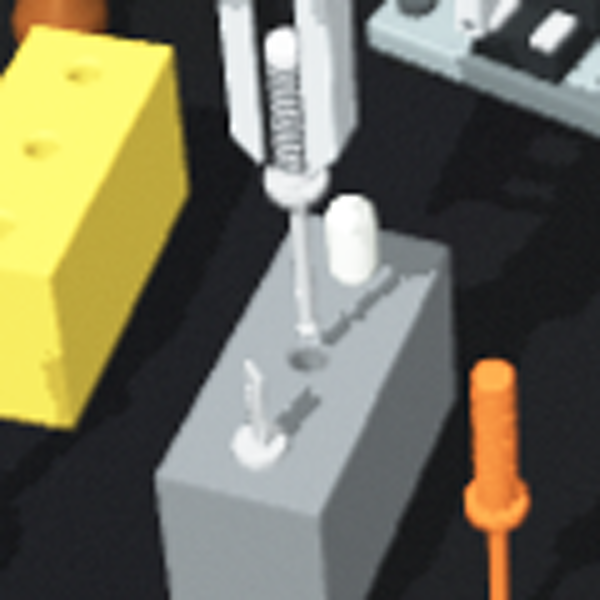

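View pics/w8c.png

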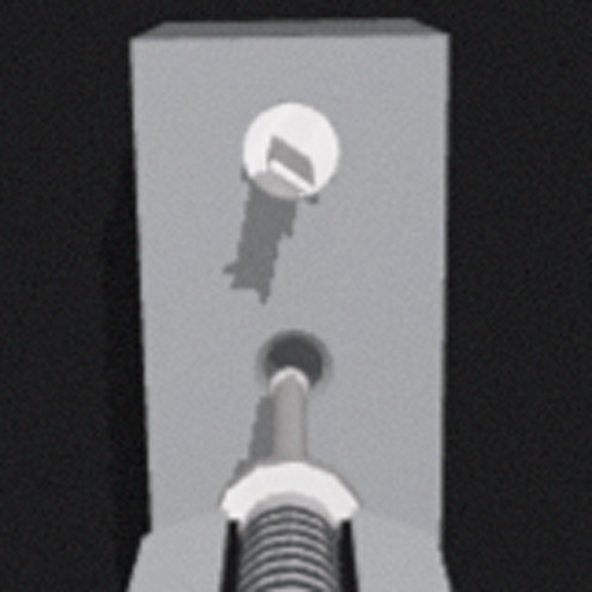

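```bash
python3 -c "
from h import *
s=load('s8');w=load('w8')
print('hole s',onz(s,200+308/5,320+359/5,82),'w',onz(w,240+294.5/3.7,150+359/3.7,82))
print('ball s',onz(s,200+306.5/5,320+331/5,97.8),'w',onz(w,240+289.5/3.7,150+381/3.7,97.8))
for X in ([510.0,320.5,97.8],[510,320.5,93.8]): print((proj(s,X)-[200,320])*5,(proj(w,X)-[240,150])*3.7)
"
```

```text
hole s [509.5580804  321.77040127  82.        ] w [511.16468602 323.27733685  82.        ]
ball s [508.48093975 322.8328683   97.8       ] w [510.09764815 323.12057518  97.8       ]
[306.17375565 325.08697043] [287.13016663 393.94823146]
[306.8311765  332.99787414] [287.07117593 388.00177764]
```

```bash
python3 -m inch '[[[0.1,0,0.3,0,0,0,0],[0,0,0.4,0,0,0,0],[0,0,0.4,0,0,0,0],[0,0,0.4,0,0,0,0]]]' | grep -E "pos|force"
```

```text
position: [510.0, 320.1, 175.0]
force: [-0.3, -0.3, -0.5]
```

```bash
python3 -m inch '[[[0,0,0.5,0,0,0,0],[0,0,0.5,0,0,0,0],[0,0,0.5,0,0,0,0],[0,0,0.5,0,0,0,0]]]' | grep -E "pos|force"
python3 -m inch '[[[0,0,0.6,0,0,0,0],[0,0,0.6,0,0,0,0],[0,0,0.6,0,0,0,0],[0,0,0.5,0,0,0,0]]]' | grep -E "pos|force"
python3 -m inch '[[[0,0,0.5,0,0,0,0],[0,0,0.5,0,0,0,0],[0,0,0.3,0,0,0,0],[0,0,0,0,0,0,0],[0,0,0,0,0,0,0]]]' | grep -E "pos|force"
```

```text
position: [510.1, 320.2, 155.0]
force: [0.3, -0.3, -0.5]
position: [510.0, 320.1, 131.9]
force: [-0.3, 0.6, -0.4]
position: [510.3, 320.3, 119.6]
force: [1.0, 0.3, -0.9]
```

```bash
python3 -m inch '[[[0,0,0.4,0,0,0,0],[0,0,0.3,0,0,0,0],[0,0,0.2,0,0,0,0],[0,0,0,0,0,0,0],[0,0,0,0,0,0,0]]]' | grep -E "pos|force"
python3 -m inch '[[[0,0,0.05,0,0,0,0],[0,0,0.05,0,0,0,0],[0,0,0,0,0,0,0],[0,0,0,0,0,0,0]]]' | grep -E "pos|force"
```

```text
position: [510.2, 320.2, 110.4]
force: [-0.2, 0.8, -1.2]
position: [510.2, 320.2, 109.5]
force: [0.5, 0.1, -1.3]
```

```bash
python3 -m inch '[[[0,0,0.05,0,0,0,0],[0,0,0.05,0,0,0,0],[0,0,0,0,0,0,0]]]' | grep -E "pos|force"
python3 -m inch '[[[0,0,0.04,0,0,0,0],[0,0,0,0,0,0,0]]]' | grep -E "pos|force"
```

```text
position: [510.1, 320.2, 108.4]
force: [0.0, 0.0, -1.5]
position: [510.2, 320.2, 108.3]
force: [-0.6, -0.3, 1.2]
```

Flange seated (force turned positive at 108.3). Opening.

```bash
python3 -m inch '[[[0,0,0,0,0,0,0.25],[0,0,0,0,0,0,0.4],[0,0,0,0,0,0,0.5],[0,0,0,0,0,0,0.5],[0,0,0,0,0,0,0.5]]]' | grep -E "pos|force|grip"
python3 -m inch '[[[0,0,-0.5,0,0,0,0.5],[0,0,-2,0,0,0,0.5],[0,0,-3,0,0,0,0.5],[0,0,-4,0,0,0,0.5],[0,0,-2,0,0,0,0.5],[0,0,0,0,0,0,0.5],[0,0,0,0,0,0,0.5]]]' | grep -E "pos|force|grip"
python3 -c "
from h import *
snap('side','s9');snap('wrist','w9');snap('scene','sc9')
cv2.imwrite('pics/s9c.png',cv2.resize(cv2.imread('pics/s9.png')[200:460,200:400],None,fx=3,fy=2.3,interpolation=cv2.INTER_CUBIC))
cv2.imwrite('pics/w9c.png',cv2.resize(cv2.imread('pics/w9.png')[150:310,240:400],None,fx=3.7,fy=3.7,interpolation=cv2.INTER_CUBIC))
"
```

```text
position: [510.2, 320.2, 108.1]
force: [0.6, -0.4, 0.3]
gripper_width: 0.496
position: [509.9, 320.1, 222.9]
force: [-0.2, 0.1, -0.7]
gripper_width: 0.5
```

View pics/s9c.png

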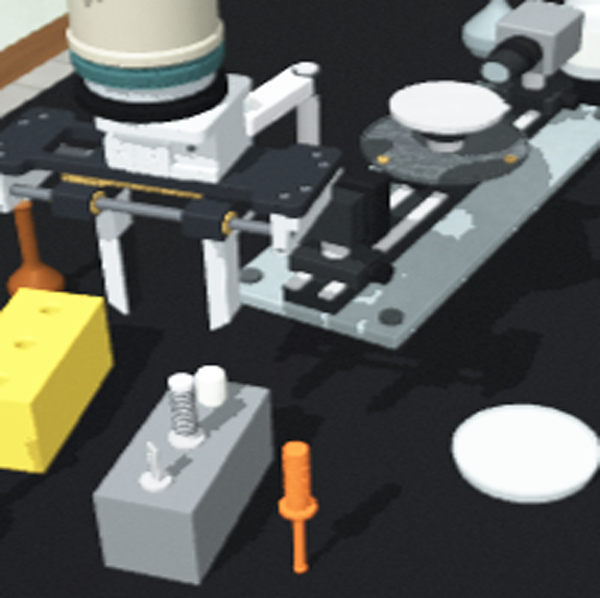

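View pics/w9c.png

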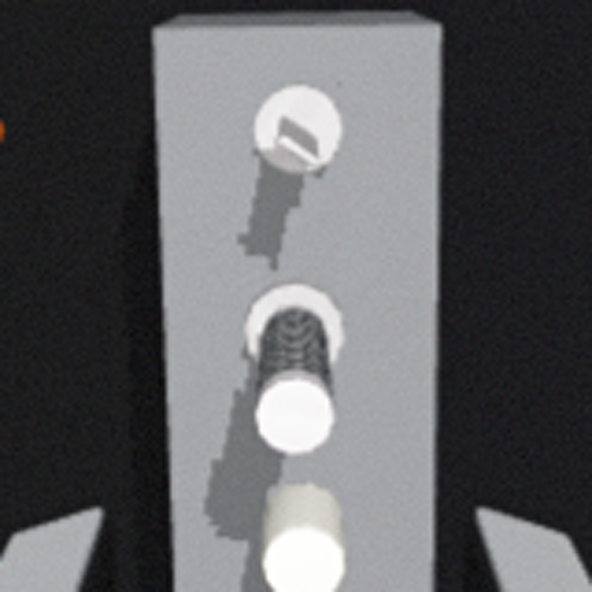

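View pics/sc9.png

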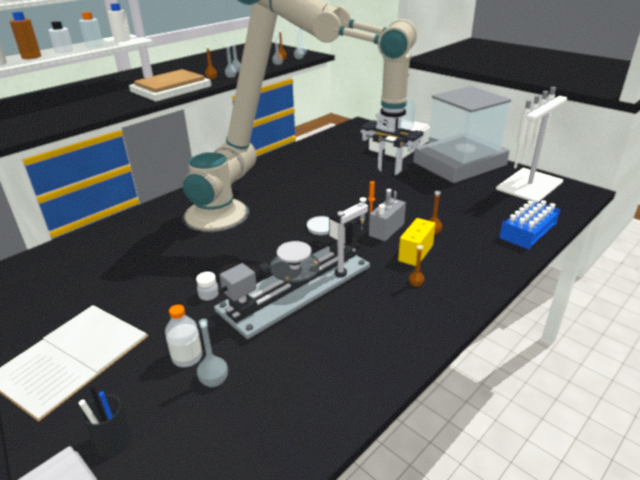

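The probe stands upright in the middle bore, flange flat on the block's top (wrist crop about (294,330)). The gripper is clear and nothing else has moved.

```bash
python3 -c "
from workcell import r,sign_off
print(r.read_state()['t']); print(sign_off())"
```

```text
35.45
the job is handed in; nothing more can be done
None
```

I touched the table with the probe at the front, left and right screws in that order, pressed its high side level, put the probe back in the middle bore and handed the job in at 35.5 s. No verdict came back.

- **Finding the high side:** the touches put the high side roughly toward the back light, about 4 mm up at 38 mm from the axis. That figure includes up to about 3 mm that I pushed the table while touching it at each screw, which was more than I intended.
- **Pressing:** I pushed that side down about 4 mm at around 3 mm/s. The wrist force reached about 6 N at most in the readings, taken at the end of each short move, well under the 20 N limit.
- **Level check:** light re-touches beside the right and front screws and the last reading at the pressed spot agreed at 237.7–237.8 mm TCP height, so the tilt is about 0.3° at most. The left screw was not touched again. The table also looks level in the side and overview pictures.
- **Probe and bench:** the last pictures show the probe upright in the bore with its flange on the block, and nothing else visibly shifted. The gripper is open about 70 mm above the probe.

No check failed or disagreed with another. Position readings swing by 1–2 mm just after a move, so I used only slow or settled ones for the heights.

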